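Click the vial round to the reader

ROBOT

A 7-joint arm with a two-finger parallel gripper is mounted at the origin on a cart in front of the work surface, level with it; the furniture and walls round the work are solid. World frame = base frame: x ahead of the robot, y to its left, z up, the work surface at z = 0. Lengths are in mm, angles in rad, forces in N, time in s.
With the tool pointing down it reaches from about 400 to 900 mm from the base axis. Payload 5.6 kg.
Tool frame: the origin (TCP) lies at the very end of the fingers, on their centre line; the grasp point (between the pads) lies 19 mm behind it (env.pinch_z is the distance from the TCP to the grasp point, in mm); z points along the fingers, y is the line along which they close (so a half turn about z gives the same grasp; the last joint's range is limited). The gripper opens to 92 mm and grips with 3 to 60 N. Pads are 20 mm wide; open, the fingers measure 128 mm over their backs; the gripper's body (75 mm by 189 mm) begins 69 mm behind the grasp point.
Start: joints at [-1.147, 0.468, -0.012, 1.603, 0.006, 1.071, -0.056], TCP at [292.56, 580.446, 214.592] pointing down, gripper open.
Joint ranges: [-2.53, 2.53], [-0.31, 2.02], [-1.57, 1.55], [0.28, 2.44], [-1.29, 4.43], [0.15, 1.84], [-2.92, 2.92]. Speed limits (rad/s): [2.57, 2.57, 3.14, 3.14, 3.14, 3.14, 3.14].

INTERFACE

Orientations are given as a unit quaternion [w, x, y, z].
In Python, from workcell import env gives the robot as it stands.
- The arm moves only by the shell command python3 -m creep 'ROWS'. ROWS is JSON, one flat list of numbers, 5 for each row, row after row: the closure, from -1 (fully open) to 1 (shut), then the shift along the tool's x, y, z in m, then the turn about the tool's z in degrees. A call has 1 to 10 rows; each row is the pose to reach, as a shift and turn from the pose commanded when the call began, along the tool's axes at that moment; what a row does not reach only later rows make up. A row lasts 1/10 s, in which the tool goes at most 50 mm and 8.59 degrees, less where a joint would pass 70% of its speed; a pose out of reach is approached as far as the arm can. A call with a gripper value outside its range is refused whole. The fingers move at their own pace and stop on an object; the grip force is fixed at half the most. Time passes only in rows, so rows that repeat a pose let the fingers close. It gives the time, the measured TCP pose, the force, the opening and the grip force at its end, in the units of the state.
- env.state(): the state, without advancing time (a new reading comes with each control period).
- env.camera(name): name is "side" or "top" or "wrist"; returns (picture, depth): 400x640x3 uint8, red, green, blue; 400x640 float32, mm along the optical axis (not along the pixel's ray), 0 where there is no reading.
- env.get_calibration(name): a dict with "fx", "fy", "cx", "cy" (pixels), "distortion" ([k1, k2, p1, p2, k3] as OpenCV has them; the pictures are not rectified), "R" (3x3) and "t" (3): a world point X has camera coordinates R X + t. Camera axes: x right, y down, z forward; pixel columns grow to the right and rows downward; lengths in mm; the calibration is good to about 2 mm. A picture is of the moment at which its call begins: read the wrist's pose just before it. get_calibration takes no time and is no camera call; for the wrist camera it gives the pose at the moment of the call.
- env.job_done(): hands the job in; it is judged then, once.
Trained networks look in the newest picture that a camera, given by its name, has taken for a name from the list of things; names that differ only in an ending like _2 or _b are one class to them, and where a whole thing is asked for, a point or a joint stands for the part that bears it (a point fixed in the world has none). Each returns a list of dicts, best first, with "conf" (0 to 1); they miss things now and then, are a little off and sometimes report something else, mostly with a low value. They report only what shows in the picture. A call takes as long as a camera call.
- env.boxes_of(thing, camera): "rect" ([left, top, width, height] in pixels, round what is visible of it).
- env.masks_of(thing, camera): "pixels" (400x640 bool, what is visible of it) and "rect" ([left, top, width, height] in pixels, round what is visible of it).
The state is a dict: "clock": time; "qpos": joint angles; "dq": joint speeds; "joint_torque": joint torques, N m; "ee_pos": TCP position; "eef_rot": TCP orientation; "wrist_force": force on the tool from outside, world axes, zero at the start; "ft_torque": the same for the moment, N m; "gripper_width": opening from 0.0 (shut) to 1.0 (fully open); "grip_force": force on a finger pad.
Only numpy, scipy, OpenCV 4.12 (cv2) and the standard library are available. Lean on these libraries where they do the work, as an engineer would, in place of code of your own. Each camera call takes 0.05 s, during which the arm holds its last target. There are 200 camera calls.

TASK

Two small click-stop sample carousels stand on the worktop. By its knob, turn the one that carries a vial clockwise (seen from above) until the vial stands squarely in front of the white reader on its own base and the sprung pawl has dropped in behind that tooth, then let go. Do not go on past the reader, as the ratchet does not turn back, and leave the empty carousel alone.

Things in the scene. Friction and masses are not known exactly. Their poses are not given: they have to be found in the camera images.
- carousel_knob: Black bar knob on a column over the wheel that carries the vial: bar 52 mm long, 14 mm thick (grip this), 38 mm tall. Origin on the wheel's axis at grip height, 125 mm above the worktop (bar from 21 mm below to 17 mm above it); x along the bar, pointing over the vial; z up. The vial (23 mm, fixed in its seat 50 mm from the axis) and all else stay below 95 mm. Base fixed, 0.2 m across.
- carousel (a joint): Turn of the loaded wheel, rad, growing clockwise from above; 0 = vial squarely facing the white reader housing on the base, 113 mm from the axis; starts 0.4 to 1.3 short of it. 10 ratchet teeth 0.63 apart, a vial seat to each. The pawl drops in about 0.1 before square and stops turning back from there. Stiff (0.1 Nm), stays where left; turned too far it goes to the next tooth and cannot return.
- carousel_pawl (a joint): Brass pawl, 50 mm long, pressed on the loaded wheel's teeth by a spring, rad: about 0 with its nose at the foot of a tooth, rising along the tooth's sloping back to about 0.16 at its tip, where it snaps back. Works by itself; need not be touched.
- spare_bar_end (a point): The other carousel, alike but without a vial, to be left alone: the outer end of its bar knob, 26 mm from its axis, 125 mm above the worktop. The two axes are at least 0.29 m apart.

How it is judged:
By the outcome, as a careful person would: the job done as asked, in the order asked, and still so for the second after the job is handed in, with the robot touching nothing.
It also fails if it takes over 32 s, if anything falls off the work surface, if the arm or the gripper's body presses on something with over 40 N, if the wrist force passes 120 N, or if a joint passes its speed limit or range.

## Working session

There is one attempt and no reset: what is moved stays moved. The work goes in short steps, Python scripts to look and compute and a shell command to move; the robot and the scene stay as the last step left them, time stands still between calls to the robot, and variables do not carry over. Pictures are saved under pics/ and viewed, at most 10 in all, crops included, and the job is handed in when it is done.

```bash
mkdir -p pics; python3 - <<'E'
from workcell import env
import cv2,numpy as np
s=env.state();print(s['clock'],s['ee_pos'],s['eef_rot'])
for c in ['top','side']:
    p,d=env.camera(c);cv2.imwrite(f'pics/{c}0.png',p[:,:,::-1])
    for n in ['carousel_knob','spare_bar_end','carousel_pawl','carousel']:
        print(c,n,[(round(r['conf'],2),r['rect']) for r in env.boxes_of(n,c)[:3]])
E
```

```text
0.0 [292.31244879 579.92874271 213.63575474] [-1.45360476e-04  2.31305231e-01  9.72880841e-01 -8.59093692e-04]
top carousel_knob [(0.86, [432.8, 184.1, 29.7, 22.5])]
top spare_bar_end [(0.94, [208.0, 196.8, 70.0, 72.2])]
top carousel_pawl [(0.41, [407.4, 215.7, 9.7, 30.7])]
top carousel [(0.61, [399.1, 171.7, 66.7, 65.7])]
side carousel_knob [(0.6, [376.1, 253.7, 18.0, 32.8])]
side spare_bar_end [(0.8, [252.2, 148.2, 64.1, 68.2])]
side carousel_pawl [(0.62, [318.6, 293.7, 28.5, 15.4])]
side carousel []
```

View pics/top0.png

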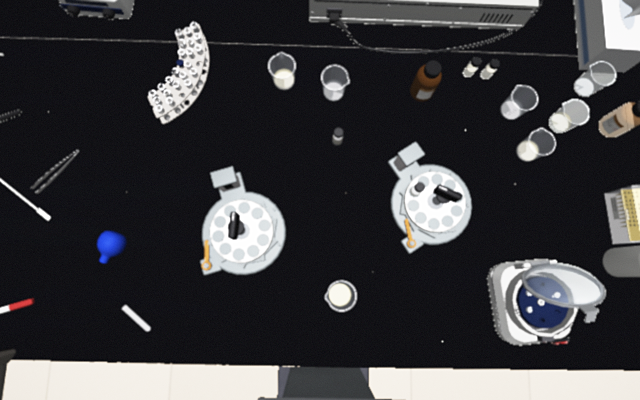

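View pics/side0.png

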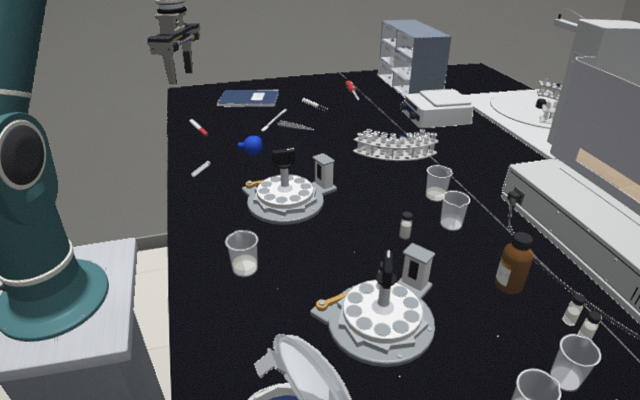

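The top view shows the left carousel (243,232), which looks empty, and the right one (431,203) with a vial near (419,188) and its reader at (407,155). I'll zoom in and measure.

```bash
cat > h.py <<'E'
from workcell import env
import cv2,numpy as np
def cal(c):
    k=env.get_calibration(c);K=np.array([[k['fx'],0,k['cx']],[0,k['fy'],k['cy']],[0,0,1]])
    return K,np.array(k['distortion']),np.array(k['R']),np.array(k['t'])
def cloud(c,d,C=None):
    K,D,R,t=C or cal(c)
    v,u=np.mgrid[:400,:640]
    n=cv2.undistortPoints(np.stack([u,v],-1).reshape(-1,1,2).astype(np.float64),K,D).reshape(400,640,2)
    P=np.dstack([n*d[...,None],d])
    return (P-t)@R
def proj(c,X,C=None):
    K,D,R,t=C or cal(c)
    return cv2.projectPoints(np.atleast_2d(X).astype(float),cv2.Rodrigues(R)[0],t,K,D)[0].reshape(-1,2)
E
python3 - <<'E'
from h import *
for c in ['top','side']:
    p,d=env.camera(c);W=cloud(c,d)
    np.save(c+'W.npy',W)
    if c=='top':
        cv2.imwrite('pics/topc.png',cv2.resize(p[130:260,370:490,::-1],None,fx=4.5,fy=4.5,interpolation=cv2.INTER_CUBIC))
    ok=d>0
    z=W[...,2]
    print(c,'axis guess',W[203,431] if c=='top' else '')
    for n in ['carousel_knob','carousel','carousel_pawl']:
        for r in env.masks_of(n,c)[:2]:
            m=r['pixels']&ok
            q=W[m]; 
            if n=='carousel_knob': q=q[(q[:,2]>128)&(q[:,2]<155)]
            if len(q)<5: print(n,'few',len(q));continue
            med=np.median(q,0);w,v=np.linalg.eigh(np.cov(q[:,:2].T))
            print(c,n,round(r['conf'],2),len(q),q.min(0).round(),q.max(0).round(),med.round(),'mid',q.mean(0).round(1),'dir',v[:,1].round(3),np.sqrt(w).round(1))
E
```

```text
top axis guess [ 565.91424553 -204.61281559   45.8494705 ]
top carousel_knob 0.87 199 [ 558. -239.  128.] [ 585. -189.  145.] [ 571. -213.  140.] mid [ 570.8 -213.   139.1] dir [0.389 0.921] [ 3.7 14.8]
top carousel 0.69 3329 [ 494. -290.    7.] [ 646. -139.  145.] [ 564. -205.   40.] mid [ 566.  -206.6   48.6] dir [0.646 0.763] [34.4 35.6]
top carousel 0.57 3511 [422. 130.   6.] [575. 278. 145.] [493. 197.  40.] mid [494.5 199.2  47. ] dir [-0.796  0.606] [35.2 35.7]
top carousel_pawl 0.54 143 [ 472. -176.   11.] [ 532. -151.   31.] [ 495. -159.   24.] mid [ 497.5 -160.3   23.8] dir [-0.978 -0.211] [ 3.9 17.8]
side axis guess 
side carousel_knob 0.59 247 [ 559. -240.  128.] [ 587. -190.  145.] [ 569. -223.  142.] mid [ 570.4 -220.9  140.1] dir [0.401 0.916] [ 3.9 15.9]
side carousel 0.72 5373 [ 496. -290.   -3.] [672. -36. 145.] [ 565. -231.   41.] mid [ 565.5 -229.8   46.2] dir [0.103 0.995] [35.1 35.9]
side carousel_pawl 0.71 200 [ 471. -176.    1.] [ 529. -142.   30.] [ 493. -164.   26.] mid [ 494.2 -164.2   24. ] dir [-0.966 -0.258] [ 4.1 16.5]
```

View pics/topc.png

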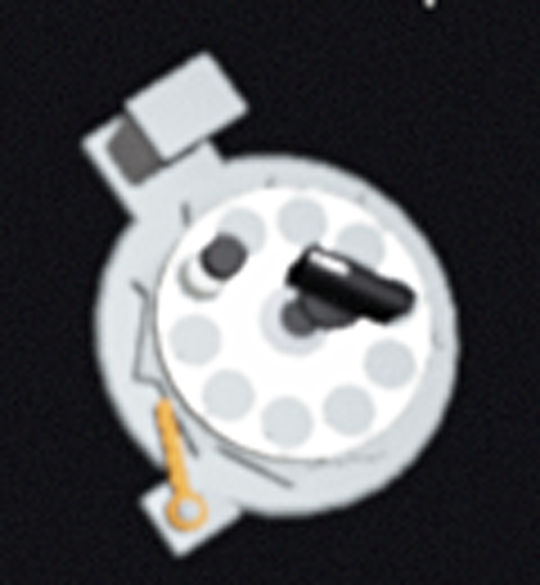

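The crop shows the dark-capped vial up-left of the hub, with the black bar pointing at it. The reader sits further clockwise, at the upper left. Next I'll measure the reader bearing and work out the tool deltas.

```bash
python3 - <<'E'
from h import *
from scipy.spatial.transform import Rotation as Ro
ax=np.array([571,-213.5]);
for c in ['top','side']:
    W=np.load(c+'W.npy');r=np.hypot(W[...,0]-ax[0],W[...,1]-ax[1]);z=W[...,2]
    q=W[(r>85)&(r<160)&(z>35)&(z<100)]; a=np.degrees(np.arctan2(q[:,1]-ax[1],q[:,0]-ax[0]))
    print(c,len(q),q.min(0).round(),q.max(0).round(),np.histogram(z[(r>85)&(r<160)&(z>35)&(z<110)],8))
    zt=np.percentile(q[:,2],97); t=q[q[:,2]>zt-4]; 
    rc=cv2.minAreaRect(t[:,:2].astype(np.float32));m=np.array(rc[0])-ax
    print(c,'top z',zt,len(t),rc,'bearing',np.degrees(np.arctan2(m[1],m[0])),np.hypot(*m))
    # vial
    q=W[(r>35)&(r<65)&(z>60)&(z<100)];m=np.median(q[:,:2],0)-ax;print('vial',len(q),q[:,2].max(),m+ax,np.degrees(np.arctan2(m[1],m[0])),np.hypot(*m))
    # wheel top disc & base disc
    q=W[(r<80)&(z>36)&(z<50)].astype(np.float32);h=cv2.convexHull(q[:,:2].copy());print('wheel',cv2.fitEllipse(h))
    q=W[(r<103)&(r>80)&(z>2)&(z<25)];A=np.c_[2*q[:,:2],np.ones(len(q))];
s=env.state();T=Ro.from_quat(np.roll(s['eef_rot'],-1)).as_matrix();print(s['clock'],T.round(3))
E
```

```text
top 444 [ 638. -179.   35.] [ 689. -124.   91.] (array([ 20,  16,  17,  13,  13,  12,  25, 328]), array([35.12058791, 42.13912286, 49.1576578 , 56.17619274, 63.19472768,
       70.21326262, 77.23179756, 84.2503325 , 91.26886745]))
top top z 89.52419586550124 283 ((662.76513671875, -152.0416717529297), (33.19060516357422, 47.77484130859375), 34.33390808105469) bearing 33.81160658536461 110.44440424003164
vial 119 93.25428374295443 [ 590.11424934 -165.84589744] 68.14408338066454 51.344600673961885
wheel ((571.7852783203125, -214.54855346679688), (130.69248962402344, 133.7376708984375), 178.82508850097656)
side 892 [ 638. -180.   35.] [ 691. -126.   92.] (array([ 76,  82,  85,  79,  83,  93,  39, 355]), array([35.15235281, 42.29834174, 49.44433068, 56.59031962, 63.73630855,
       70.88229749, 78.02828642, 85.17427536, 92.32026429]))
side top z 90.7060345034163 337 ((665.4706420898438, -152.15733337402344), (37.1423454284668, 46.90130615234375), 34.54650115966797) bearing 32.99689190671525 112.63935797780923
vial 26 92.37648291874733 [ 585.00745982 -167.91788632] 72.91771924915196 47.68582617212913
wheel ((573.063720703125, -215.2155303955078), (132.61988830566406, 133.69293212890625), 164.78126525878906)
0.9 [[-0.893  0.45   0.   ]
 [ 0.45   0.893  0.   ]
 [-0.     0.    -1.   ]]
```

```bash
python3 -m creep '[-1,-0.013,-0.0125,0,2, -1,-0.043,-0.0415,0,7, -1,-0.076,-0.073,0,14, -1,-0.11,-0.106,0,21, -1,-0.144,-0.139,0,28, -1,-0.178,-0.171,0,35, -1,-0.212,-0.204,0,42, -1,-0.246,-0.237,0,49, -1,-0.276,-0.266,0,54, -1,-0.29,-0.279,0,56]'; cat > n.py <<'E'
from h import *
from scipy.spatial.transform import Rotation as Ro
import sys
ax=np.array([571.5,-214])
def rep():
    s=env.state();T=Ro.from_quat(np.roll(s['eef_rot'],-1)).as_matrix()
    d=np.array([*ax,0])-s['ee_pos'];d[2]=0
    b=np.degrees(np.arctan2(T[1,0],T[0,0]))
    print('t',round(s['clock'],2),'tcp',s['ee_pos'].round(1),'to axis in tool mm',(T.T@d).round(1),'x bearing',b.round(1),'w',round(float(s['gripper_width']),3),'F',s['wrist_force'].round(1),'M',s['ft_torque'].round(2),'q',s['qpos'].round(2),'tilt',T[:,2].round(3))
if __name__=='__main__': rep()
E
python3 n.py
```

```text
clock: 1.9
ee_pos: [427.0, 197.1, 215.0]
eef_rot: [0.0, 0.664, 0.748, 0.0]
wrist_force: [-0.4, 0.4, -0.4]
gripper_width: 1.002
grip_force: 0.0
t 1.9 tcp [427.  197.1 215. ] to axis in tool mm [-4.254e+02  9.450e+01  2.000e-01] x bearing 96.8 w 1.002 F [-0.4  0.4 -0.4] M [-0.06  0.05  0.03] q [-0.79  0.16  0.32  2.05 -0.06  0.95 -0.32] tilt [ 0.001 -0.    -1.   ]
```

```bash
python3 -m creep '[-1,-0.02,0.005,0,3, -1,-0.062,0.014,0,7, -1,-0.109,0.024,0,11, -1,-0.157,0.035,0,15, -1,-0.205,0.046,0,19, -1,-0.253,0.056,0,23, -1,-0.3,0.067,0,26, -1,-0.348,0.077,0,28, -1,-0.39,0.087,0,30, -1,-0.410,0.091,0,30]'; python3 n.py
python3 - <<'E'
from h import *
c='wrist';C=cal(c);p,d=env.camera(c);cv2.imwrite('pics/w1.png',p[:,:,::-1])
W=cloud(c,d,C)
for r in env.masks_of('carousel_knob',c)[:2]:
    q=W[r['pixels']&(d>0)];q=q[(q[:,2]>135)&(q[:,2]<150)]
    if len(q)<9: continue
    print(r['conf'],cv2.minAreaRect(q[:,:2].astype(np.float32)),q.mean(0))
E
```

```text
clock: 2.9
ee_pos: [569.1, -198.0, 214.4]
eef_rot: [0.001, 0.834, 0.552, -0.0]
wrist_force: [0.3, -0.2, -0.9]
gripper_width: 1.004
grip_force: 0.0
t 2.9 tcp [ 569.1 -198.   214.4] to axis in tool mm [-13.8   8.5   0. ] x bearing 67.1 w 1.004 F [ 0.3 -0.2 -0.9] M [-0.1   0.07 -0.01] q [-0.18  0.43  0.61  1.76 -0.27  1.04  0.12] tilt [ 0.    -0.002 -1.   ]
0.97 ((576.1549072265625, -214.34234619140625), (49.06070327758789, 13.847490310668945), 67.31407165527344) [ 576.15610186 -212.90504674  140.71357153]
```

View pics/w1.png

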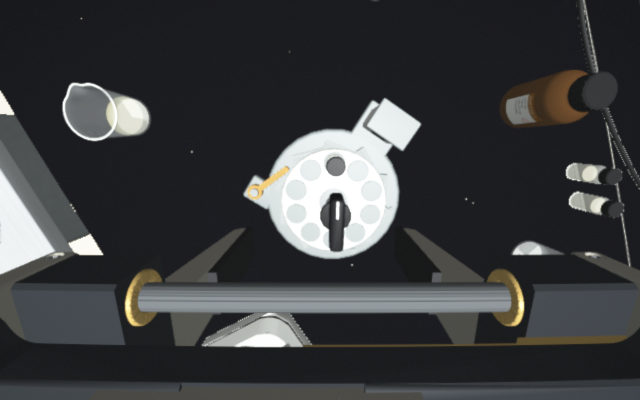

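The wrist view shows the bar knob at (336,220), upright and pointing at the vial at (336,165), so the fingers are aligned. Next I descend and close.

```bash
python3 -m creep '[-1,-0.009,0.006,0,0, -1,-0.0135,0.0095,0.01,0, -1,-0.0135,0.0095,0.035,0, -1,-0.0135,0.0095,0.065,0, -1,-0.0135,0.0095,0.09,0, -1,-0.0135,0.0095,0.103,0, -1,-0.0135,0.0095,0.107,0, -1,-0.0135,0.0095,0.107,0, -0.5,-0.0135,0.0095,0.107,0, 0.0,-0.0135,0.0095,0.107,0]'; python3 n.py
```

```text
clock: 4.0
ee_pos: [572.3, -210.8, 108.8]
eef_rot: [0.001, 0.833, 0.554, 0.001]
wrist_force: [-0.2, -0.4, -0.4]
gripper_width: 0.849
grip_force: 0.0
t 4.0 tcp [ 572.3 -210.8  108.8] to axis in tool mm [-3.3  0.5 -0. ] x bearing 67.3 w 0.849 F [-0.2 -0.4 -0.4] M [-0.08  0.07  0.02] q [-0.11  0.57  0.54  1.82 -0.38  0.86  0.22] tilt [ 0.002 -0.    -1.   ]
```

```bash
python3 -m creep '[0.2,-0.003,0.0015,0,0, 0.5,-0.003,0.0015,0,0, 0.7,-0.003,0.0015,0,0, 1,-0.003,0.0015,0,0, 1,-0.003,0.0015,0,0, 1,-0.003,0.0015,0,0, 1,-0.003,0.0015,0,0, 1,-0.003,0.0015,0,0]'; python3 n.py
```

```text
clock: 4.8
ee_pos: [574.6, -215.1, 107.9]
eef_rot: [0.003, 0.833, 0.554, 0.002]
wrist_force: [15.1, -7.5, -13.3]
gripper_width: 0.149
grip_force: 11.5
t 4.8 tcp [ 574.6 -215.1  107.9] to axis in tool mm [-0.2 -3.2 -0. ] x bearing 67.2 w 0.149 F [ 15.1  -7.5 -13.3] M [-1.29 -2.6  -0.18] q [-0.1   0.57  0.54  1.81 -0.38  0.85  0.23] tilt [ 0.006 -0.003 -1.   ]
```

```bash
python3 -m creep '[1,0,0.001,0,0, 1,0,0.002,0,0, 1,0,0.002,0,0, 1,0,0.002,0,0]'; python3 n.py
```

```text
clock: 5.2
ee_pos: [574.6, -215.1, 107.8]
eef_rot: [0.001, 0.833, 0.554, 0.001]
wrist_force: [5.4, -1.6, -2.7]
gripper_width: 0.147
grip_force: 30.0
t 5.2 tcp [ 574.6 -215.1  107.8] to axis in tool mm [-0.2 -3.3 -0. ] x bearing 67.3 w 0.147 F [ 5.4 -1.6 -2.7] M [-0.41 -0.78  0.05] q [-0.1   0.57  0.54  1.81 -0.38  0.86  0.23] tilt [ 0.002 -0.001 -1.   ]
```

```bash
python3 -m creep '[1,0,0.0005,0,2, 1,0,0.0005,0,5, 1,0,0.0005,0,9, 1,0,0.0005,0,13, 1,0,0.0005,0,17, 1,0,0.0005,0,21, 1,0,0.0005,0,25, 1,0,0.0005,0,28, 1,0,0.0005,0,30, 1,0,0.0005,0,30]'; python3 n.py
```

```text
clock: 6.2
ee_pos: [574.7, -215.2, 107.8]
eef_rot: [0.001, 0.948, 0.319, 0.001]
wrist_force: [5.4, -0.9, -2.3]
gripper_width: 0.153
grip_force: 30.0
t 6.2 tcp [ 574.7 -215.2  107.8] to axis in tool mm [-1.8 -2.9 -0. ] x bearing 37.2 w 0.153 F [ 5.4 -0.9 -2.3] M [-0.51 -0.72 -0.05] q [-0.19  0.61  0.67  1.81 -0.48  0.89 -0.22] tilt [ 0.001 -0.001 -1.   ]
```

```bash
python3 - <<'E'
from h import *
for c in ['top','side','wrist']:
    C=cal(c);p,d=env.camera(c);W=cloud(c,d,C);z=W[...,2]
    for ax in [np.array({'top':[571.8,-214.5],'side':[573.1,-215.2],'wrist':[575,-215]}[c])]:
        r=np.hypot(W[...,0]-ax[0],W[...,1]-ax[1]);b=np.degrees(np.arctan2(W[...,1]-ax[1],W[...,0]-ax[0]))
        q=W[(r>85)&(r<160)&(z>84)&(z<97)&(abs(b-34)<25)]
        if len(q)>20:
            rc=cv2.minAreaRect(q[:,:2].astype(np.float32));m=np.array(rc[0])-ax;print(c,'reader',len(q),rc,np.degrees(np.arctan2(m[1],m[0])))
        q=W[(r>35)&(r<66)&(z>80)&(z<97)&(abs(b-36)<30)]
        if len(q)>5:
            rc=cv2.minAreaRect(q[:,:2].astype(np.float32));m=np.array(rc[0])-ax;print(c,'vial',len(q),rc,np.degrees(np.arctan2(m[1],m[0])))
    if c=='side': cv2.imwrite('pics/s2.png',cv2.resize(p[190:380,290:460,::-1],None,fx=3,fy=3,interpolation=cv2.INTER_CUBIC))
E
```

```text
top reader 348 ((662.5643920898438, -152.15646362304688), (33.998802185058594, 48.690189361572266), 33.86014938354492) 34.48408982182036
top vial 89 ((610.28466796875, -183.99578857421875), (19.7562313079834, 20.151899337768555), 27.34486961364746) 38.40149905772711
side reader 258 ((662.08349609375, -156.3336181640625), (27.463714599609375, 44.37934112548828), 35.6053581237793) 33.48633754534558
side vial 46 ((617.79931640625, -188.81068420410156), (18.583860397338867, 6.911812782287598), 54.14104461669922) 30.556499166315827
wrist reader 4254 ((666.6859741210938, -152.790283203125), (34.41011047363281, 47.720699310302734), 33.846351623535156) 34.157227423250504
wrist vial 775 ((615.31982421875, -185.444580078125), (20.577014923095703, 20.27911949157715), 36.7799072265625) 36.24233014148645
```

View pics/s2.png

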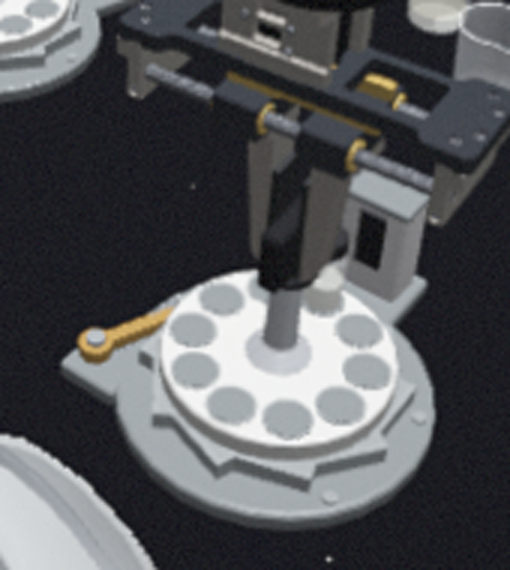

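The side crop shows the vial (325,290) almost in front of the reader (385,240), and the gripper still on the knob. The wrist cloud puts the vial about 2–3° short, so I turn another 3°, then release and lift.

```bash
python3 -m creep '[1,0,0,0,1, 1,0,0,0,2, 1,0,0,0,3, 1,0,0,0,3, 1,0,0,0,3]'; python3 n.py
python3 - <<'E'
from h import *
c='wrist';C=cal(c);p,d=env.camera(c);W=cloud(c,d,C);z=W[...,2];ax=np.array([575,-215])
r=np.hypot(W[...,0]-ax[0],W[...,1]-ax[1]);b=np.degrees(np.arctan2(W[...,1]-ax[1],W[...,0]-ax[0]))
for lo,hi in [(85,160),(35,66)]:
    q=W[(r>lo)&(r<hi)&(z>82)&(z<97)&(abs(b-34)<28)]
    rc=cv2.minAreaRect(q[:,:2].astype(np.float32));m=np.array(rc[0])-ax;print(rc,np.degrees(np.arctan2(m[1],m[0])))
cv2.imwrite('pics/w3.png',p[:,:,::-1])
p,d=env.camera('top');cv2.imwrite('pics/top3.png',cv2.resize(p[130:260,370:490,::-1],None,fx=4.5,fy=4.5,interpolation=cv2.INTER_CUBIC))
E
```

```text
clock: 6.85
ee_pos: [574.7, -215.2, 107.8]
eef_rot: [0.001, 0.956, 0.294, 0.001]
wrist_force: [4.7, -2.5, -2.5]
gripper_width: 0.15
grip_force: 30.0
t 6.85 tcp [ 574.7 -215.2  107.8] to axis in tool mm [-2.  -2.8 -0. ] x bearing 34.2 w 0.15 F [ 4.7 -2.5 -2.5] M [-0.54 -0.73 -0.01] q [-0.2   0.61  0.69  1.81 -0.49  0.89 -0.26] tilt [ 0.002 -0.001 -1.   ]
((666.470458984375, -152.84092712402344), (34.06538391113281, 47.696205139160156), 34.253089904785156) 34.19820594853681
((616.5833740234375, -187.70545959472656), (20.198869705200195, 20.318744659423828), 34.75737380981445) 33.280137647911985
```

View pics/w3.png

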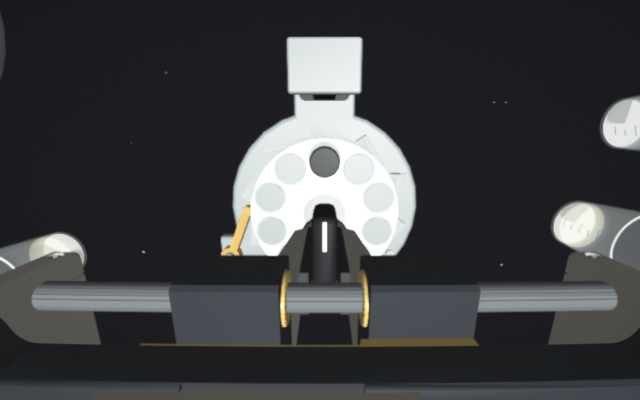

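The wrist view shows the vial (325,161) centred in front of the reader (325,65), square to it. Now I release and lift, opening straight out along y.

```bash
python3 -m creep '[0.5,0,0,0,0, 0,0,0,0,0, -1,0,0,0,0, -1,0,0,0,0, -1,0,0,0,0, -1,0,0,-0.02,0, -1,0,0,-0.05,0, -1,0,0,-0.085,0, -1,0,0,-0.11,0, -1,0,0,-0.11,0]'; python3 n.py
python3 - <<'E'
from h import *
c='wrist';C=cal(c);p,d=env.camera(c);W=cloud(c,d,C);z=W[...,2];ax=np.array([575,-215])
r=np.hypot(W[...,0]-ax[0],W[...,1]-ax[1]);b=np.degrees(np.arctan2(W[...,1]-ax[1],W[...,0]-ax[0]))
for lo,hi,zl,zh in [(85,160,82,97),(35,66,82,97),(0,32,130,150)]:
    q=W[(r>lo)&(r<hi)&(z>zl)&(z<zh)&((abs(b-34)<28)|(lo==0))]
    rc=cv2.minAreaRect(q[:,:2].astype(np.float32));m=np.array(rc[0])-ax;print(rc,np.degrees(np.arctan2(m[1],m[0])))
p,d=env.camera('top');cv2.imwrite('pics/top4.png',cv2.resize(p[130:260,370:490,::-1],None,fx=4.5,fy=4.5,interpolation=cv2.INTER_CUBIC))
p,d=env.camera('side');cv2.imwrite('pics/s4.png',cv2.resize(p[190:380,290:460,::-1],None,fx=3,fy=3,interpolation=cv2.INTER_CUBIC))
E
```

```text
clock: 7.95
ee_pos: [575.8, -216.3, 221.2]
eef_rot: [0.002, 0.956, 0.294, 0.003]
wrist_force: [0.2, -0.3, 0.8]
gripper_width: 0.992
grip_force: 0.0
t 7.95 tcp [ 575.8 -216.3  221.2] to axis in tool mm [-2.3 -4.3 -0. ] x bearing 34.2 w 0.992 F [ 0.2 -0.3  0.8] M [-0.03  0.11  0.07] q [-0.27  0.48  0.78  1.73 -0.37  1.08 -0.34] tilt [ 0.006 -0.002 -1.   ]
((666.8603515625, -152.89996337890625), (34.818363189697266, 47.88240432739258), 34.48227310180664) 34.05973747463599
((616.3125610351562, -187.6724090576172), (20.196428298950195, 20.416831970214844), 34.31401443481445) 33.48399130951754
((575.3370361328125, -214.9729766845703), (50.66795349121094, 13.290311813354492), 34.31235122680664) 4.584127942339464
```

View pics/s4.png

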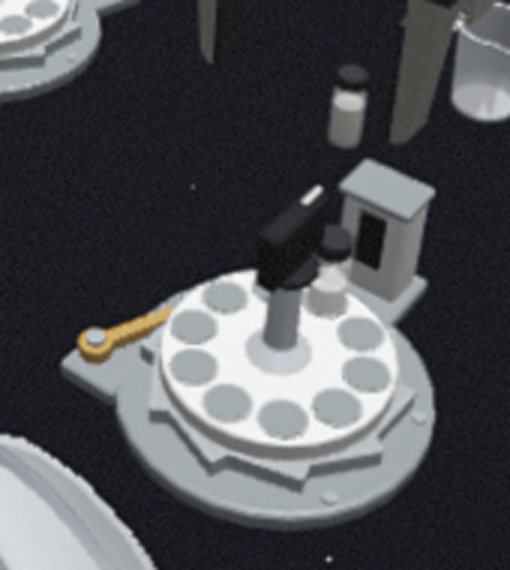

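The side crop shows the vial (330,270) squarely before the reader window (370,240), the pawl seated on the wheel at (165,315), and the gripper clear. Bar and reader bearings agree within 0.3°.

```bash
python3 -c "
from workcell import env
print(env.job_done())"
```

```text
the job is handed in; nothing more can be done
None
```

The vial now stands square in front of its reader (bar and reader bearings agree within about 0.3°). The knob is released with the gripper clear, the empty carousel wasn't touched, and the job was handed in at about 8 s; the pawl looks seated in the last side picture, but I didn't measure its angle.

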